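# Wedge the stopcock plug shut

### The job

Take the stopcock plug (the white tapered one with the flat blade handle) out of its rack and set it into the tapered hole of the stopcock with its handle in line with the pipe, the open position. Then give it a quarter turn, either way, to closed (handle square across the pipe) while keeping up a steady downward push of about 15 N, never over 25 N, so that it wedges and holds by itself; pushing without turning will not wedge it. Let go and leave it standing so, and leave the other things where they are.

Things in the scene. Friction and masses are not known exactly. Their poses are not given: they have to be found in the camera images.
- plug: Loose stopcock plug, 0.12 kg, hanging upright in one of the rack's two holes, tip 12 mm above the bench. Origin: centre of its lower tip, z up along its axis. White taper, 15 mm diameter at the tip, 33 mm at 46 mm up; grey collar 38 mm in diameter from 46 to 52 mm; 14 mm neck; flat grey blade handle from 58 to 86 mm up, 46 mm long (plug's x), 12 mm thick (y).
- blade (a point): Where to grip the plug's blade (across its 12 mm): on the plug's axis, 78 mm above its tip, 8 mm under the blade's top; fingertips then clear the collar by some 7 mm. Same axes as the plug.
- cock: Fixed stopcock: upright steel barrel 58 mm in diameter, rim 66 mm above the bench; a pipe (axis 36 mm up) runs out of it both ways along the cock's x to 111 mm from the axis, on a foot 260 x 50 x 8 mm. Origin: on the bench, on the barrel's axis; z up. Inside: a white plastic liner of the plug's own taper (radius 1 in 5), mouth 30 mm wide.
- mouth (a point): Centre of the barrel's rim. The liner sits 0.5 to 6.5 mm below it, a different height each run, not measured: find the depth by feel. Set in loosely, the plug's tip is 21.5 to 27.5 mm above the bench, its collar 8 mm over the liner. Pushed straight it sticks and hardly wedges; turned under 13 N it creeps 0.3 to 2 mm deeper, is squeezed with some 70 N, needs about 0.4 N m, and stays when let go.
- bed (a joint): How far the liner's stiff rubber bed is pressed down, in m: 0 unloaded, 0.001 per 40 N of downward push on the plug. Too small to read well: use the force on the tool.
- rack: Fixed grey block, 70 x 170 x 58 mm high, with two holes 34 mm in diameter on its y axis, 45 mm to either side of its centre. Origin: centre of its underside.
- stopper: Loose plain stopper in the other hole of the rack: same collar but a round head 35 mm in diameter and no blade; 74 mm tall, origin at its lower tip. Not part of the job.
- beaker: Empty glass beaker, 66 mm in diameter at the rim, 85 mm tall, on the bench. Origin: centre of its underside. Not part of the job.
- tin0: Orange adhesive tin, 76 mm in diameter, 87 mm tall, on the bench. Origin: centre of its underside. Not part of the job.
- tin1: A second such orange tin. Not part of the job.
Mind the look-alikes: they are no part of the job. Leave any brown, purple or red look-alike of the plug alone.

How it is judged:
By the outcome, as a careful person would: the job done as asked, in the order asked, and still so for the second after the job is handed in, with the robot touching nothing.
It also fails if it takes over 70 s, if anything falls off the work surface, if the arm or the gripper's body presses on something with over 40 N, if the wrist force passes 120 N, or if a joint passes its speed limit or range.

### The arm

A 6-joint arm with a two-finger parallel gripper is mounted at the origin on the work surface. World frame = base frame: x ahead of the robot, y to its left, z up, the work surface at z = 0. Lengths are in m, angles in rad, forces in N, time in s.
With the tool pointing down it reaches from about 0.375 to 0.975 m from the base axis. Payload 3.8 kg.
Tool frame: the origin (TCP) lies midway between the tips of the shut fingers; the grasp point (between the pads) lies 19 mm behind it; z points along the fingers, y is the line along which they close (so a half turn about z gives the same grasp; the last joint's range is limited). The gripper opens to 85 mm and grips with 20 to 120 N. Pads are 22 mm wide; open, the fingers measure 114 mm over their backs; the gripper's body (76 mm by 85 mm) begins 54 mm behind the grasp point. The pads swing forward as they close: fully open they stand 13 mm farther back than shut.
Start: joints at [-1.337, 0.264, 1.604, -0, 1.274, -0.037], TCP at [0.181, -0.65, 0.231] pointing down, gripper open.
Joint ranges: [-2.63, 2.63], [-0.94, 2.18], [0.31, 2.57], [-1.31, 4.45], [0, 2.66], [-2.55, 2.55]. Speed limits (rad/s): [2.57, 2.57, 3.14, 3.14, 3.14, 3.14].

### API

Orientations are given as a rotation vector (axis times angle).
In Python, from workcell import status, read_camera, workorder, masks_of gives the robot as it stands.
- The arm moves only by the tool drive_tool, never from a script. Its argument "rows" is a list of rows, each a list of 7 numbers: the turn, a rotation vector about the tool's x, y, z in degrees, then the shift along the tool's x, y, z in m, then the opening, from 0 (shut) to 1 (fully open). In form: [[ax, ay, az, tx, ty, tz, claw], ...]. A call has 1 to 8 rows; each row shifts and turns the commanded pose from where the row before left it, along the tool's axes as they then stand; what a row does not reach is not made up. A row lasts 1/12 s, in which the tool goes at most 41.7 mm and 7.16 degrees, less where a joint would pass 70% of its speed; a pose out of reach is approached as far as the arm can. A call is refused whole if a number of a shift passes 0.0417 or a number of a turn 7.16, either way. A call with a gripper value outside its range is refused whole. The fingers move at their own pace and stop on an object; "force" is the grip in N (left out, the last holds). Time passes only in rows, so rows that do not move let the fingers close. It gives the time, the measured TCP pose, the force, the opening and the grip force at its end, in the units of the state.
- status.read_state(): the state, without advancing time (a new reading comes with each control period).
- read_camera(name): name is "scene" or "side" or "wrist"; returns a dict with "color" (480x640x3 uint8, red, green, blue), "intrinsics" (3x3 intrinsics, pixels), "world_from_camera" (4x4, takes a point from camera to world coordinates); the wrist camera has in their place "mount" (4x4, takes a point from camera to tool coordinates, whose origin is the TCP and whose axes are the flange's). Camera axes: x right, y up, looking along -z (the intrinsics and any distortion apply to the point x, -y, -z); pixel columns grow to the right and rows downward; lengths in m; the calibration is good to about 2 mm. A picture is of the moment at which its call begins: read the wrist's pose just before it. There is no depth.
- workorder.finish_job(): hands the job in; it is judged then, once.
Trained networks look in a picture, given as the dict that the camera call returned (one of the last four; its "shot" number tells which), for a name from the list of things; names that differ only in an ending like _2 or _b are one class to them, and where a whole thing is asked for, a point or a joint stands for the part that bears it (a point fixed in the world has none). Each returns a list of dicts, best first, with "score" (0 to 1); they miss things now and then, are a little off and sometimes report something else, mostly with a low value. They report only what shows in the picture. A call takes as long as a camera call. They do not tell look-alikes from the thing itself.
- masks_of(picture, name): "mask" (480x640 bool, what is visible of it) and "bbox" ([left, top, right, bottom] in pixels, round what is visible of it).
The state is a dict: "time": time; "q": joint angles; "joint_vel": joint speeds; "joint_torque": joint torques, N m; "tool_pos": TCP position; "tcp_rot": TCP orientation; "wrist_force": force on the tool from outside, world axes, zero at the start; "torque": the same for the moment, N m; "width": opening from 0.0 (shut) to 1.0 (fully open); "grip_force": force on a finger pad.
Only numpy, scipy, OpenCV 4.12 (cv2) and the standard library are available. Lean on these libraries where they do the work, as an engineer would, in place of code of your own. Each camera call takes 0.05 s, during which the arm holds its last target. There are 200 camera calls.

## Working session

There is one attempt and no reset: what is moved stays moved. The work goes in short steps, Python scripts to look and compute and a tool call to move; the robot and the scene stay as the last step left them, time stands still between calls to the robot, and variables do not carry over. Pictures are saved under pics/ and viewed, at most 10 in all, crops included, and the job is handed in when it is done.

Besides the shell and the picture viewer there is one more tool, called after ">>>" as name(argument=value, ...) on one line, values as JSON. drive_tool: Moves the arm, as the interface text tells. Its arguments: {"type":"object","properties":{"rows":{"type":"array"},"force":{"type":"number"}},"required":["rows"]}

```bash
mkdir -p pics; ls; cat > h.py <<'E'
import numpy as np, cv2
from scipy.spatial.transform import Rotation as R
from workcell import status, read_camera, workorder, masks_of
def ray(pic,u,v,st=None):
    K=np.array(pic["intrinsics"]); d=np.linalg.inv(K)@[u,v,1]; d=np.array([d[0],-d[1],-d[2]])
    if "mount" in pic:
        T=np.eye(4);T[:3,:3]=R.from_rotvec(st["tcp_rot"]).as_matrix();T[:3,3]=st["tool_pos"];T=T@np.array(pic["mount"])
    else: T=np.array(pic["world_from_camera"])
    return T[:3,3],T[:3,:3]@d
def at(pic,u,v,z,st=None):
    o,d=ray(pic,u,v,st); return o+d*(z-o[2])/d[2]
def proj(pic,P,st=None):
    K=np.array(pic["intrinsics"])
    if "mount" in pic:
        T=np.eye(4);T[:3,:3]=R.from_rotvec(st["tcp_rot"]).as_matrix();T[:3,3]=st["tool_pos"];T=T@np.array(pic["mount"])
    else: T=np.array(pic["world_from_camera"])
    c=np.linalg.inv(T)@np.append(P,1); p=K@[c[0],-c[1],-c[2]]; return p[:2]/p[2]
def save(pic,f): cv2.imwrite("pics/"+f,pic["color"][:,:,::-1])
E
python3 - <<'E'
from h import *
s=status.read_state(); print(s)
for n in["scene","side"]:
    p=read_camera(n); save(p,n+"0.png"); print(n,np.array(p["world_from_camera"]).round(3).tolist(),np.array(p["intrinsics"]).tolist(),[k for k in p])
    for m in["plug","cock","rack","stopper","beaker","tin0"]:
        for r in masks_of(p,m): print(m,round(r["score"],2),np.round(r["bbox"]).tolist(),int(r["mask"].sum()))
E
```

```text
pics
{'time': 0.0, 'q': array([-1.33689188e+00,  2.64772759e-01,  1.60537860e+00, -5.11163419e-05,
        1.27370744e+00, -3.69290704e-02]), 'joint_vel': array([ 6.04083340e-04, -2.89603091e-04, -6.97753042e-04, -4.51736059e-04,
       -4.62263828e-08, -1.66730776e-03]), 'joint_torque': array([-2.05339951e-03, -5.15117562e+01, -3.67307925e+01, -3.63707804e-04,
        1.27121567e-02,  7.88904941e-07]), 'tool_pos': array([ 0.18037791, -0.64968801,  0.22994634]), 'tcp_rot': array([-3.11059888e+00, -4.23844823e-01,  4.26087905e-04]), 'wrist_force': array([ 0.29229227, -1.21594756, -0.13602797]), 'torque': array([-0.03490625, -0.00819395, -0.02116773]), 'grip_force': 0.0, 'width': 0.9986886562923203}
scene [[0.672, -0.539, 0.509, 1.19], [0.741, 0.504, -0.445, -0.534], [-0.017, 0.676, 0.737, 0.958], [0.0, 0.0, 0.0, 1.0]] [[544.5585007376501, 0.0, 316.75548731336215], [0.0, 544.5585007376501, 247.31025229469637], [0.0, 0.0, 1.0]] ['color', 'intrinsics', 'world_from_camera', 'shot']
plug 0.86 [379.0, 215.0, 398.0, 246.0] 386
plug 0.83 [398.0, 151.0, 416.0, 180.0] 339
plug 0.73 [375.0, 169.
[... 529 characters left out ...]
0.0, 1.0]] [[442.93758625199956, 0.0, 316.3201738597973], [0.0, 442.93758625199956, 238.43430795851677], [0.0, 0.0, 1.0]] ['color', 'intrinsics', 'world_from_camera', 'shot']
plug 0.98 [270.0, 311.0, 289.0, 360.0] 798
plug 0.91 [322.0, 386.0, 358.0, 428.0] 1128
plug 0.91 [287.0, 280.0, 304.0, 326.0] 633
plug 0.82 [388.0, 339.0, 420.0, 384.0] 974
plug 0.67 [322.0, 319.0, 349.0, 350.0] 689
plug 0.27 [214.0, 266.0, 262.0, 328.0] 2208
cock 0.82 [326.0, 206.0, 431.0, 246.0] 2469
rack 0.67 [310.0, 288.0, 377.0, 381.0] 3288
stopper 0.6 [341.0, 284.0, 364.0, 314.0] 462
beaker 0.67 [236.0, 219.0, 262.0, 259.0] 1029
tin0 0.86 [316.0, 167.0, 342.0, 202.0] 929
tin0 0.83 [217.0, 265.0, 261.0, 329.0] 2172
```

View pics/scene0.png

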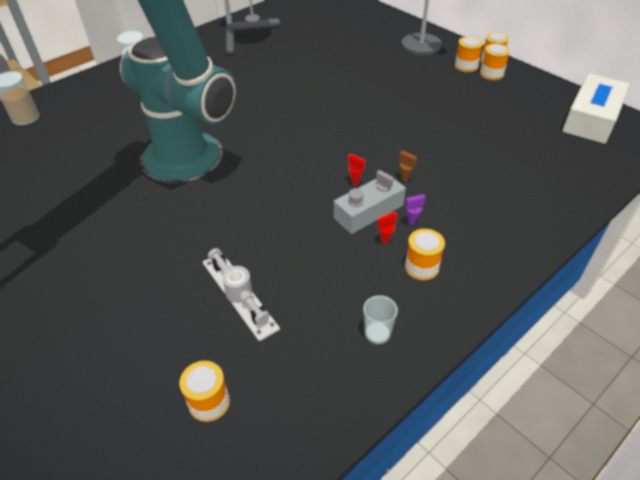

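View pics/side0.png

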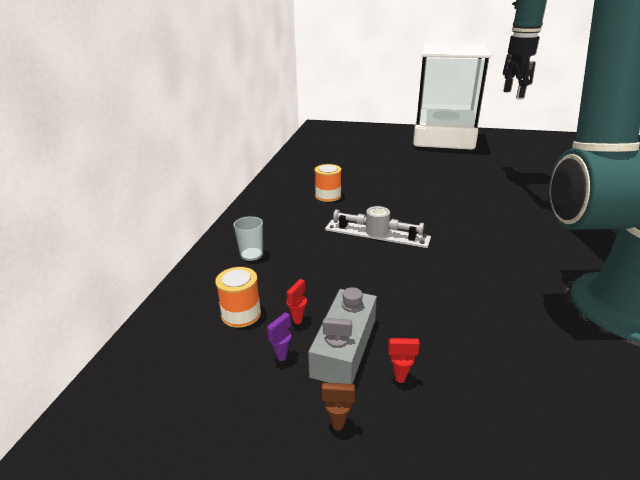

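The scene view shows the white plug's grey blade in the rack at (384,180) and the stopper at (356,197). The cock's mouth is at (237,275), with red, purple and brown look-alikes around the rack. The side view shows the blade at (338,328), the stopper at (352,298) and the mouth at (377,210).

```bash
python3 - <<'E'
from h import *
for n,pts in {"scene":dict(blade=(384,180,.085),stop=(356,194,.084),mouth=(237,272,.066),redA=(356,160,.08),redB=(388,220,.08),purp=(415,200,.08),brn=(407,157,.08),tinN=(426,240,.087),beak=(380,305,.085),tinS=(203,378,.087)),"side":dict(blade=(338,326,.085),stop=(352,294,.084),mouth=(378,211,.066),redA=(404,347,.08),redB=(297,288,.08),purp=(280,325,.08),brn=(338,392,.08))}.items():
    p=read_camera(n)
    for k,(u,v,z) in pts.items(): print(n,k,at(p,u,v,z).round(3))
    if n=="scene":
        for a in[(214,255),(262,318)]: print("pipe end",at(p,*a,.036).round(3))
        for a in[(204,262),(264,336),(212,255),(277,326)]: print("foot",at(p,*a,.008).round(3))
s=status.read_state(); p=read_camera("wrist"); print(np.array(p["mount"]).round(3).tolist(),p["intrinsics"])
E
```

```text
scene blade [0.535 0.262 0.085]
scene stop [0.523 0.177 0.084]
scene mouth [ 0.511 -0.169  0.066]
scene redA [0.428 0.272 0.08 ]
scene redB [0.633 0.171 0.08 ]
scene purp [0.63  0.267 0.08 ]
scene brn [0.509 0.376 0.08 ]
scene tinN [0.736 0.18  0.087]
scene beak [ 0.788 -0.02   0.085]
scene tinS [ 0.685 -0.37   0.087]
pipe end [ 0.412 -0.165  0.036]
pipe end [ 0.623 -0.193  0.036]
foot [ 0.39  -0.183  0.008]
foot [ 0.644 -0.207  0.008]
foot [ 0.385 -0.157  0.008]
foot [ 0.643 -0.172  0.008]
side blade [0.527 0.267 0.085]
side stop [0.519 0.18  0.084]
side mouth [ 0.515 -0.177  0.066]
side redA [0.423 0.286 0.08 ]
side redB [0.62  0.178 0.08 ]
side purp [0.62  0.278 0.08 ]
side brn [0.503 0.389 0.08 ]
[[0.0, 0.956, 0.294, 0.076], [1.0, -0.0, -0.0, -0.0], [-0.0, 0.294, -0.956, -0.142], [0.0, 0.0, 0.0, 1.0]] [[416.15508127   0.         320.80861501]
 [  0.         416.15508127 241.10421418]
 [  0.           0.           1.        ]]
```

>>> drive_tool(rows=[[0,0,0,0.02,-0.017,0,1],[0,0,0,0.028,-0.0235,0,1],[0,0,0,0.028,-0.0235,0,1],[0,0,0,0.028,-0.0235,0,1],[0,0,0,0.028,-0.0235,0,1],[0,0,0,0.028,-0.0235,0,1],[0,0,0,0.028,-0.0235,0,1],[0,0,0,0.028,-0.0235,0,1]])

```text
time: 1.52
tool_pos: [0.3408, -0.4162, 0.2315]
tcp_rot: [3.112, 0.423, 0.001]
wrist_force: [-0.1, -0.5, 0.1]
width: 0.999
grip_force: 0.0
```

>>> drive_tool(rows=[[0,0,0,0.028,-0.0235,0,1],[0,0,0,0.028,-0.0235,0,1],[0,0,0,0.028,-0.0235,0,1],[0,0,0,0.028,-0.0235,0,1],[0,0,0,0.028,-0.0235,0,1],[0,0,0,0.028,-0.0235,0,1],[0,0,0,0.028,-0.0235,0,1],[0,0,0,0.02,-0.017,0,1]])

```text
time: 2.18
tool_pos: [0.5011, -0.1825, 0.2317]
tcp_rot: [-3.112, -0.426, -0.002]
wrist_force: [-0.0, -0.1, 1.0]
width: 1.005
grip_force: 0.0
```

>>> drive_tool(rows=[[0,0,7,0.009,-0.01,0,1],[0,0,7,0,0,0,1],[0,0,7,0,0,0,1],[0,0,0,0,0,0,1],[0,0,0,0,0,0,1]])

```text
time: 2.6
tool_pos: [0.5058, -0.1729, 0.2314]
tcp_rot: [3.138, -0.145, 0.0]
wrist_force: [0.5, -0.0, -1.2]
width: 1.003
grip_force: 0.0
```

```bash
python3 - <<'E'
from h import *
s=status.read_state(); p=read_camera("wrist"); save(p,"w1.png"); print(s["time"],s["tool_pos"],s["tcp_rot"],s["q"])
np.savez("w1.npz",img=p["color"],pos=s["tool_pos"],rot=s["tcp_rot"])
for r in masks_of(p,"cock"): print(r["score"],r["bbox"])
E
```

```text
2.6 [ 0.50575693 -0.17291853  0.23139247] [ 3.13817640e+00 -1.44601557e-01  2.66998618e-04] [-3.76026031e-01 -2.68003537e-03  1.90330460e+00 -2.82949142e-05
  1.24077924e+00  1.28687075e+00]
0.94 [285.6, 29.2, 368.0, 328.5]
```

View pics/w1.png

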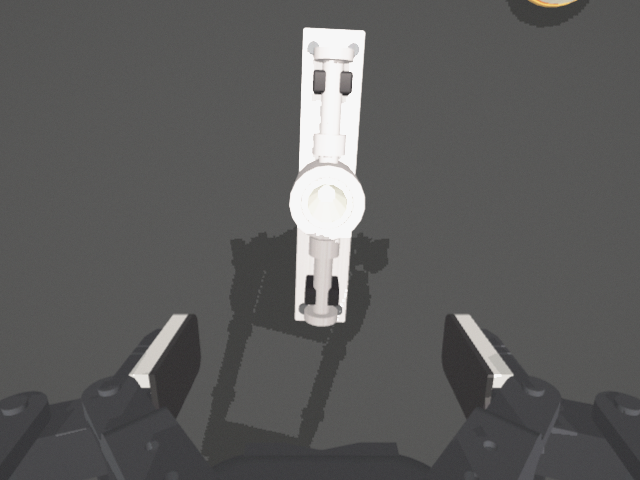

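The wrist view shows the cock's rim centred near (327,202). The foot's corners are at (303,30), (365,31), (346,321) and (295,320).

```bash
cat >> h.py <<'E'
def rim(pic,st,z,r,guess):
    "fit centre of a bright circle of radius r at height z by maximizing the radial edge"
    from scipy.optimize import minimize
    g=cv2.GaussianBlur(cv2.cvtColor(pic["color"],cv2.COLOR_RGB2GRAY),(0,0),1).astype(np.float32)
    t=np.linspace(0,2*np.pi,120,endpoint=False)
    def f(c):
        s=0
        v=[]
        for rr in(r-.0012,r+.0012):
            uv=np.array([proj(pic,[c[0]+rr*np.cos(a),c[1]+rr*np.sin(a),z],st) for a in t],np.float32)
            v.append(cv2.remap(g,uv[:,0].copy(),uv[:,1].copy(),cv2.INTER_LINEAR).ravel())
        return -np.clip(v[0]-v[1],-60,60).mean()
    best=min((f([guess[0]+i*.002,guess[1]+j*.002]),i,j) for i in range(-4,5) for j in range(-4,5))
    m=minimize(f,[guess[0]+best[1]*.002,guess[1]+best[2]*.002],method="Nelder-Mead",options=dict(xatol=1e-4,initial_simplex=None))
    return m.x,m.fun
E
python3 - <<'E'
from h import *
p=read_camera("wrist"); s=status.read_state()
print(at(p,327,202,.066,s), [ (at(p,290,202,.066,s)-at(p,365,202,.066,s)).round(4)])
print(rim(p,s,.066,.029,at(p,327,202,.066,s)[:2]))
c=[at(p,*a,.008,s)[:2] for a in[(303,30),(365,31),(346,321),(295,320)]]
print(np.round(c,4), np.mean(c,0))
d=(c[0]+c[1]-c[2]-c[3]); print("pipe deg",np.degrees(np.arctan2(d[1],d[0])),np.linalg.norm(d)/2)
E
```

```text
[ 0.5172874  -0.17835617  0.066     ] [array([0.0053, 0.0561, 0.    ])]
(array([ 0.51591422, -0.17790243]), np.float64(-44.29380798339844))
[[ 0.6455 -0.1716]
 [ 0.6402 -0.2206]
 [ 0.3858 -0.1861]
 [ 0.3916 -0.1366]] [ 0.51575628 -0.17869955]
pipe deg -7.781639880469911 0.2565028726984571
```

>>> drive_tool(rows=[[0,0,0,-0.0012,-0.033,0,1],[0,0,0,-0.0012,-0.0367,0,1],[0,0,0,-0.0012,-0.0367,0,1],[0,0,0,-0.0012,-0.0367,0,1],[0,0,0,-0.0012,-0.0367,0,1],[0,0,0,-0.0012,-0.0367,0,1]])

```text
time: 3.25
tool_pos: [0.5191, 0.0444, 0.2315]
tcp_rot: [-3.138, 0.149, -0.001]
wrist_force: [0.7, 0.1, 0.3]
width: 0.999
grip_force: 0.0
```

>>> drive_tool(rows=[[0,0,0,-0.0012,-0.0367,0,1],[0,0,0,-0.0012,-0.0367,0,1],[0,0,0,-0.0012,-0.0367,0,1],[0,0,0,-0.0012,-0.0367,0,1],[0,0,0,-0.0012,-0.0367,0,1],[0,0,0,-0.0012,-0.036,0,1],[0,0,0,0,0,0,1],[0,0,0,0,0,0,1]])

```text
time: 3.92
tool_pos: [0.5329, 0.2638, 0.231]
tcp_rot: [3.138, -0.144, -0.001]
wrist_force: [-0.7, 0.1, -0.3]
width: 1.003
grip_force: 0.0
```

```bash
python3 - <<'E'
from h import *
s=status.read_state(); p=read_camera("wrist"); save(p,"w2.png"); print(s["time"],s["tool_pos"],s["tcp_rot"],s["q"])
for m in("plug","stopper","rack"):
  for r in masks_of(p,m): print(m,r["score"],r["bbox"])
E
```

```text
3.9167 [0.53290616 0.2638122  0.23100939] [ 3.13802688e+00 -1.43798865e-01 -5.68777754e-04] [ 4.17836252e-01  1.13605523e-01  1.78157692e+00 -8.64527681e-05
  1.24685605e+00  2.08024527e+00]
plug 0.98 [149.5, 230.9, 205.6, 301.8]
plug 0.89 [289.1, 197.6, 340.7, 266.5]
plug 0.71 [264.0, 63.4, 328.3, 114.0]
plug 0.61 [293.5, 304.1, 339.7, 381.6]
plug 0.59 [400.5, 54.8, 475.5, 110.9]
stopper 0.72 [408.9, 197.6, 463.2, 255.4]
rack 0.98 [263.6, 164.9, 491.5, 265.8]
```

View pics/w2.png

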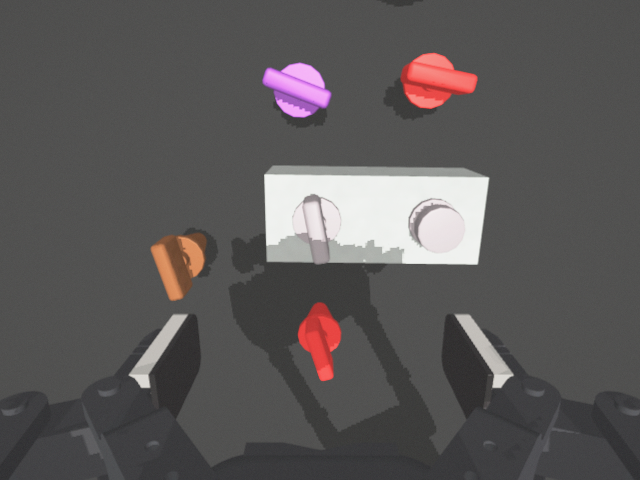

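The wrist view shows the white plug's blade running from (312,197) to (320,262) over its collar at (317,222). The stopper is at (440,228), purple at (297,88), red at (440,78) and (320,340), and brown at (175,265).

```bash
python3 - <<'E'
from h import *
s=status.read_state(); p=read_camera("wrist")
c=p["color"][160:300,250:400,::-1]; cv2.imwrite("pics/w2c.png",cv2.resize(c,None,fx=5,fy=4.2,interpolation=cv2.INTER_CUBIC) if 0 else cv2.resize(c,None,fx=4,fy=4,interpolation=cv2.INTER_CUBIC))
np.save("p2.npy",[p["color"]])
E
```

```text
(no output)
```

View pics/w2c.png

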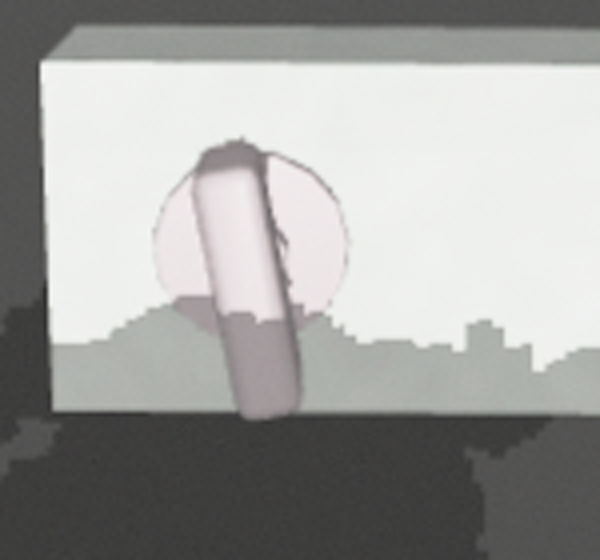

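The crop shows the blade's top face from (307.5,202) to (317.5,263), and the collar circle centred at (312.5,221).

```bash
python3 - <<'E'
from h import *
s=status.read_state(); p=read_camera("wrist")
a=at(p,307.5,202,.098,s);b=at(p,317.5,263.3,.098,s)
print("blade",(a+b)/2,np.linalg.norm(a-b),np.degrees(np.arctan2(*(a-b)[1::-1])))
for z in(.064,): print("collar",at(p,312.5,220.8,z,s),np.linalg.norm(at(p,288.2,220.8,z,s)-at(p,337,220.8,z,s)))
S=[(263.6,170),(484,176)]
t=[at(p,250+10.2,160+15,.058,s),at(p,484,177,.058,s),at(p,263,262.7,.058,s)]
d=t[0]-t[1];print("rack",np.round(t,4),np.degrees(np.arctan2(d[1],d[0])))
E
```

```text
blade [0.53057025 0.26751313 0.098     ] 0.04438088738994521 3.0335104602436203
collar [0.53087076 0.26818429 0.064     ] 0.03740149089709221
rack [[0.5687 0.3041 0.058 ]
 [0.5508 0.1357 0.058 ]
 [0.4986 0.3117 0.058 ]] 83.92762756634112
```

>>> drive_tool(rows=[[0,0,-4.2,0,0,0,0.5],[0,0,-4.1,0,0,0,0.5],[0,0,0,-0.002,-0.0041,0.02,0.5],[0,0,0,0,0,0.03,0.5],[0,0,0,0,0,0.02,0.5],[0,0,0,0,0,0,0.5],[0,0,0,0,0,0,0.5]])

```text
time: 4.8
tool_pos: [0.5299, 0.2651, 0.1601]
tcp_rot: [3.139, 0.075, -0.005]
wrist_force: [-0.0, -1.2, 0.6]
width: 0.501
grip_force: 0.0
```

```bash
python3 - <<'E'
from h import *
s=status.read_state(); p=read_camera("wrist"); save(p,"w3.png"); print(s["time"],s["tool_pos"],s["tcp_rot"],s["width"],s["wrist_force"])
m=R.from_rotvec(s["tcp_rot"]).as_matrix(); print(m.round(4))
for P in([.5307+.023,.2678,.098],[.5307-.023,.2678,.098]):print(proj(p,P,s))
E
```

```text
4.8 [0.52993542 0.26507547 0.16014313] [ 3.13940835  0.07546974 -0.0046481 ] 0.5010557332077753 [-0.03430792 -1.24022003  0.60412918]
[[ 0.9988  0.0481 -0.0029]
 [ 0.048  -0.9988 -0.0013]
 [-0.003   0.0012 -1.    ]]
[318.7646472  220.57024719]
[314.76500939 303.3017254 ]
```

View pics/w3.png

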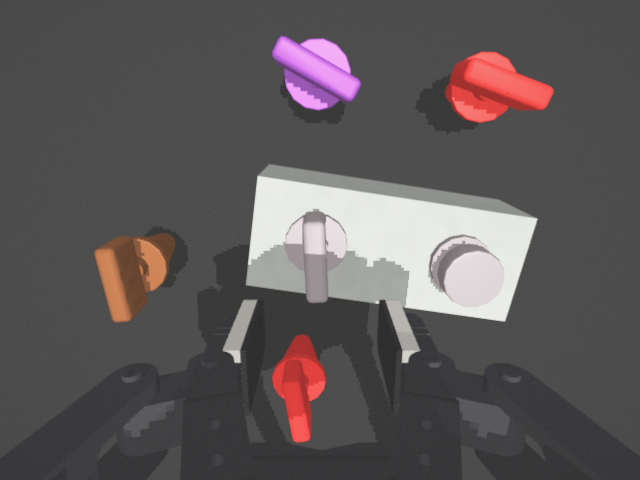

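The blade is upright between the fingers, with its top face from (315,220) to (316,300). That is about 2.5 mm to the left, which I correct while descending.

>>> drive_tool(rows=[[0,0,0,0.0008,-0.0025,0.02,0.5],[0,0,0,0,0,0.03,0.5],[0,0,0,0,0,0.025,0.5],[0,0,0,0,0,0.01,0.5],[0,0,0,0,0,0.004,0.5],[0,0,0,0,0,0,0.5],[0,0,0,0,0,0,0.5]])

```text
time: 5.43
tool_pos: [0.5331, 0.2695, 0.0743]
tcp_rot: [-3.139, -0.077, -0.004]
wrist_force: [0.1, 0.1, 0.7]
width: 0.5
grip_force: 0.0
```

>>> drive_tool(rows=[[0,0,0,0,0,0,0.1],[0,0,0,0,0,0,0.0],[0,0,0,0,0,0,0.0],[0,0,0,0,0,0,0.0],[0,0,0,0,0,0,0.0],[0,0,0,0,0,0,0.0],[0,0,0,0,0,0,0.0]], force=70)

```text
time: 6.02
tool_pos: [0.5328, 0.2695, 0.0742]
tcp_rot: [-3.139, -0.077, -0.005]
wrist_force: [0.8, -1.7, 6.2]
width: 0.123
grip_force: 69.8
```

>>> drive_tool(rows=[[0,0,0,0,0,-0.008,0],[0,0,0,0,0,-0.015,0],[0,0,0,0,0,-0.02,0],[0,0,0,0,0,-0.025,0],[0,0,0,0,0,-0.025,0],[0,0,0,0,0,-0.02,0],[0,0,0,0,0,0,0],[0,0,0,0,0,0,0]])

```text
time: 6.68
tool_pos: [0.5322, 0.2692, 0.1868]
tcp_rot: [-3.139, -0.077, -0.004]
wrist_force: [-0.5, -1.0, -1.3]
width: 0.121
grip_force: 69.0
```

```bash
python3 - <<'E'
from h import *
s=status.read_state(); p=read_camera("wrist"); save(p,"w4.png"); print(s["time"],s["tool_pos"],s["tcp_rot"],s["width"],s["wrist_force"],s["grip_force"])
for r in masks_of(p,"plug"): print(r["score"],r["bbox"])
M=np.array(p["mount"])
m=R.from_rotvec(s["tcp_rot"]).as_matrix()
def pt(x,y,z): return proj(p,m@np.array([x,y,z])+s["tool_pos"],s).round(1)
# expected blade-top ends & collar ends for zero offset; grip 81mm up: top at z_tool=-.019-.005
for dx in(-.003,0,.003): print(dx,"top",pt(.023+dx,0,-.025),pt(-.023+dx,0,-.025),"collar x+",pt(.019+dx,0,.010),"tip",pt(dx,0,.062))
c=p["color"][100:480,120:520,::-1]; cv2.imwrite("pics/w4c.png",cv2.resize(c,None,fx=1.5,fy=1.5,interpolation=cv2.INTER_CUBIC))
E
```

```text
6.6833 [0.53223755 0.2692374  0.18675715] [-3.13949096 -0.07714542 -0.0041631 ] 0.1214006406610985 [-0.47077911 -0.99387395 -1.30722192] 68.98212790489197
0.9 [275.7, 259.1, 367.3, 423.5]
0.89 [285.7, 53.4, 363.2, 115.7]
0.75 [442.4, 65.7, 532.2, 131.7]
0.72 [127.4, 225.5, 188.8, 308.1]
-0.003 top [322.9 302.9] [322.7 426. ] collar x+ [322.4 273.3] tip [322.  270.6]
0 top [322.9 294. ] [322.7 418.7] collar x+ [322.4 266.1] tip [322.  265.3]
0.003 top [323. 285.] [322.7 411.3] collar x+ [322.5 258.9] tip [322.  259.9]
```

View pics/w4c.png

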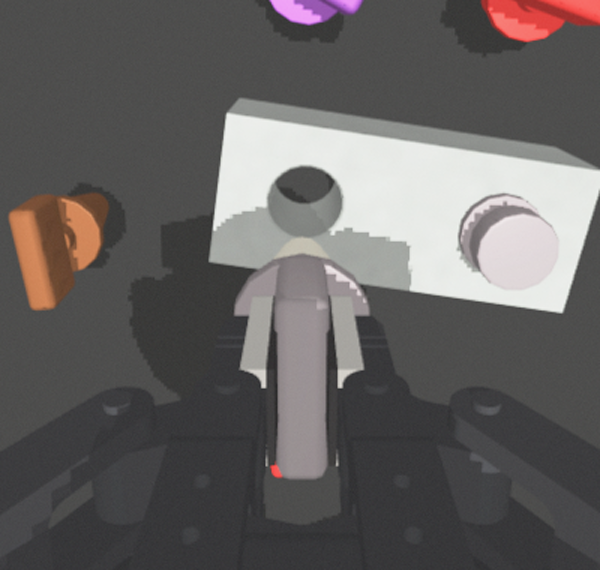

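The plug hangs straight in the fingers, its blade top running from y 299 to 418 at x 321. It is offset about −1 mm along tool x. Now I carry it over to the cock.

>>> drive_tool(rows=[[0,0,0,-0.0015,0.018,0,0],[0,0,0,-0.0031,0.037,0,0],[0,0,0,-0.0031,0.037,0,0],[0,0,0,-0.0031,0.037,0,0],[0,0,0,-0.0031,0.037,0,0],[0,0,0,-0.0031,0.037,0,0],[0,0,0,-0.0031,0.037,0,0],[0,0,0,-0.0031,0.037,0,0]])

```text
time: 7.45
tool_pos: [0.5199, -0.0105, 0.1829]
tcp_rot: [-3.14, -0.078, 0.006]
wrist_force: [1.4, 0.3, -1.2]
width: 0.127
grip_force: 68.9
```

>>> drive_tool(rows=[[0,0,0,-0.0031,0.037,0,0],[0,0,0,-0.0031,0.037,0,0],[0,0,0,-0.0031,0.037,0,0],[0,0,0,-0.0031,0.037,0,0],[0,0,0,-0.0018,0.0209,0,0],[0,0,5.3,0,0,0,0],[0,0,5.3,0,0,0,0],[0,0,0,0,0,0,0]])

```text
time: 8.12
tool_pos: [0.5144, -0.1785, 0.1827]
tcp_rot: [-3.132, 0.219, 0.007]
wrist_force: [0.6, -0.6, -1.9]
width: 0.12
grip_force: 69.0
```

>>> drive_tool(rows=[[0,0,0,0,0,0.015,0],[0,0,0,0,0,0.01,0],[0,0,0,0,0,0,0],[0,0,0,0,0,0,0]])

```text
time: 8.45
tool_pos: [0.5146, -0.1774, 0.1583]
tcp_rot: [-3.133, 0.211, 0.006]
wrist_force: [0.3, -0.9, -1.0]
width: 0.129
grip_force: 69.0
```

```bash
python3 - <<'E'
from h import *
s=status.read_state(); p=read_camera("wrist"); save(p,"w5.png"); print(s["time"],s["tool_pos"],s["tcp_rot"],s["wrist_force"],s["torque"],s["grip_force"])
print("yaw",np.degrees(2*np.arctan2(s["tcp_rot"][1],s["tcp_rot"][0])), rim(p,s,.066,.029,(.516,-.178)))
m=R.from_rotvec(s["tcp_rot"]).as_matrix(); print(m[:,2])
p2=read_camera("scene"); p3=read_camera("side")
ims=[]
for q,z in((p2,"scene"),(p3,"side")):
    for r in masks_of(q,"plug")[:7]: print(z,round(r["score"],2),r["bbox"])
    u,v=proj(q,[.5157,-.178,.09]).astype(int); c=np.ascontiguousarray(q["color"][v-60:v+60,u-60:u+60,::-1]);ims.append(cv2.resize(c,(400,400),interpolation=cv2.INTER_CUBIC)); print(u,v)
cv2.imwrite("pics/sc5.png",np.hstack(ims))
E
```

```text
8.45 [ 0.51461957 -0.17740695  0.15830273] [-3.1332323  0.2105502  0.0063036] [ 0.26226196 -0.89906426 -1.0087368 ] [-0.0436686   0.02258114 -0.01988623] 68.97656321525574
yaw 352.31111701396713 (array([ 0.51582748, -0.17767264]), np.float64(-47.07715606689453))
[-0.00391927  0.00155389 -0.99999111]
scene 0.8 [223.5, 236.6, 239.0, 267.4]
scene 0.75 [345.9, 153.0, 364.1, 184.6]
scene 0.72 [377.6, 213.5, 396.1, 244.3]
scene 0.7 [400.1, 152.2, 413.1, 180.1]
scene 0.61 [204.3, 245.3, 280.5, 342.8]
scene 0.56 [401.0, 191.2, 426.2, 225.0]
233 268
side 0.8 [287.3, 280.5, 303.3, 323.8]
side 0.76 [323.0, 385.0, 358.0, 429.5]
side 0.63 [268.0, 311.5, 288.0, 359.0]
side 0.61 [387.6, 338.5, 419.7, 385.6]
side 0.59 [371.3, 166.4, 390.0, 203.7]
378 201
```

View pics/sc5.png

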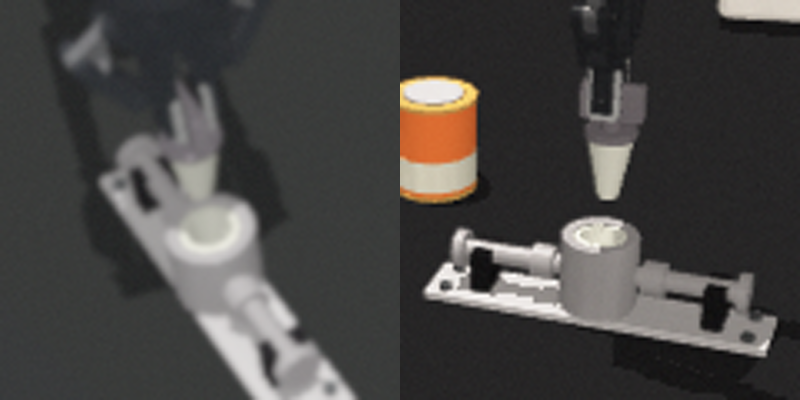

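Scene crop: the plug's tip hangs at (195,197), over the mouth at (210,225). Side crop: the tip is at (607,198), over the mouth at (600,235). Next I check the lateral offset numerically.

```bash
python3 - <<'E'
from h import *
# crop->full : u=u0-60+x*.3
for n,(u0,v0),(mx,my),(tx,ty),(cx,cy) in(("scene",(233,268),(210,224),(197,196),(192,143)),("side",(378,201),(200,235),(207,197),(210,130))):
    q=read_camera(n); f=lambda x,y:(u0-60+x*.3,v0-60+y*.3)
    print(n,"mouth",at(q,*f(mx,my),.066)[:2].round(4),"tip",at(q,*f(tx,ty),.096)[:2].round(4),"collarbot",at(q,*f(cx,cy),.142)[:2].round(4), proj(q,[.5157,-.178,.066]),f(mx,my),proj(q,[.5136,-.1774,.096]),f(tx,ty))
E
```

```text
scene mouth [ 0.5167 -0.1759] tip [ 0.5154 -0.1804] collarbot [ 0.515  -0.1763] [234.91737671 275.44376535] (236.0, 275.2) [232.72315875 265.57117868] (232.1, 266.8)
side mouth [ 0.5147 -0.1745] tip [ 0.5114 -0.1766] collarbot [ 0.5132 -0.1904] [377.73846609 210.81743372] (378.0, 211.5) [379.21332742 199.87215454] (380.1, 200.1)
```

>>> drive_tool(rows=[[0,0,0,0.002,0.0003,0.01,0],[0,0,0,0,0,0.02,0],[0,0,0,0,0,0.015,0],[0,0,0,0,0,0.01,0],[0,0,0,0,0,0.005,0],[0,0,0,0,0,0,0],[0,0,0,0,0,0,0]])

```text
time: 9.38
tool_pos: [0.5181, -0.1789, 0.1003]
tcp_rot: [-3.134, 0.213, 0.001]
wrist_force: [0.0, -0.5, -1.5]
width: 0.121
grip_force: 69.0
```

>>> drive_tool(rows=[[0,0,0,-0.001,0,0.003,0],[0,0,0,0,0,0.002,0],[0,0,0,0,0,0.002,0],[0,0,0,0,0,0,0],[0,0,0,0,0,0,0]])

```text
time: 9.8
tool_pos: [0.5179, -0.1789, 0.0938]
tcp_rot: [3.134, -0.213, 0.003]
wrist_force: [2.0, -0.6, -1.3]
width: 0.128
grip_force: 68.9
```

>>> drive_tool(rows=[[0,0,0,0,0,0.001,0],[0,0,0,0,0,0.001,0],[0,0,0,0,0,0,0],[0,0,0,0,0,0,0]])

```text
time: 10.13
tool_pos: [0.518, -0.1789, 0.0918]
tcp_rot: [3.134, -0.213, 0.003]
wrist_force: [3.3, 0.5, 0.2]
width: 0.124
grip_force: 69.2
```

>>> drive_tool(rows=[[0,0,0,0.001,0,0,0],[0,0,0,0,0,0.001,0],[0,0,0,0,0,0,0],[0,0,0,0,0,0,0]])

```text
time: 10.47
tool_pos: [0.5184, -0.179, 0.0904]
tcp_rot: [3.134, -0.213, 0.001]
wrist_force: [3.5, 0.5, -0.1]
width: 0.127
grip_force: 69.2
```

>>> drive_tool(rows=[[0,0,0,0,0,0.001,0],[0,0,0,0,0,0,0],[0,0,0,0,0,0,0]])

```text
time: 10.72
tool_pos: [0.5185, -0.1789, 0.0895]
tcp_rot: [3.134, -0.213, 0.001]
wrist_force: [3.8, 0.3, 1.2]
width: 0.127
grip_force: 69.3
```

>>> drive_tool(rows=[[0,0,0,0.001,0,0,0],[0,0,0,0,0,0.001,0],[0,0,0,0,0,0,0],[0,0,0,0,0,0,0]])

```text
time: 11.05
tool_pos: [0.519, -0.179, 0.0885]
tcp_rot: [-3.134, 0.213, 0.0]
wrist_force: [2.7, 0.9, 4.3]
width: 0.127
grip_force: 69.7
```

>>> drive_tool(rows=[[0,0,0,0,0,0.001,0],[0,0,0,0,0,0,0],[0,0,0,0,0,0,0]])

```text
time: 11.3
tool_pos: [0.5192, -0.1791, 0.0882]
tcp_rot: [3.134, -0.213, 0.0]
wrist_force: [1.8, 1.3, 8.2]
width: 0.125
grip_force: 70.4
```

>>> drive_tool(rows=[[0,0,0,0,0,0.001,0],[0,0,0,0,0,0.0005,0],[0,0,0,0,0,0,0],[0,0,0,0,0,0,0]], force=110)

```text
time: 11.63
tool_pos: [0.5195, -0.1792, 0.088]
tcp_rot: [3.134, -0.213, 0.001]
wrist_force: [-0.7, 1.5, 14.1]
width: 0.114
grip_force: 108.9
```

>>> drive_tool(rows=[[0,0,-2.5,0,-0.0001,0,0],[0,0,-3,0,-0.0001,0,0],[0,0,0,0,0,0,0]])

```text
time: 11.88
tool_pos: [0.5195, -0.1788, 0.0878]
tcp_rot: [-3.141, 0.06, -0.001]
wrist_force: [-0.8, 2.7, 13.5]
width: 0.114
grip_force: 108.6
```

```bash
python3 -c "
from h import *
s=status.read_state();print(s['wrist_force'],s['torque'],s['q'],s['joint_torque'].round(2))"
```

```text
[-0.75848077  2.73811001 13.45998997] [ 0.56115184  0.0776888  -0.15753585] [-3.77099938e-01  1.62036047e-01  2.01034980e+00  5.03343005e-04
  9.68416639e-01  1.23175748e+00] [ -1.   -33.64 -26.28  -0.74  -0.53  -0.61]
```

>>> drive_tool(rows=[[0,0,-4,0,-0.0001,0.0002,0],[0,0,-4,0,-0.0001,0.0001,0],[0,0,-4,0,-0.0001,0.0001,0],[0,0,0,0,0,0,0]])

```text
time: 12.22
tool_pos: [0.5195, -0.1782, 0.0875]
tcp_rot: [-3.129, -0.27, -0.001]
wrist_force: [0.0, 4.2, 14.6]
width: 0.114
grip_force: 108.8
```

>>> drive_tool(rows=[[0,0,-4,0,-0.0001,0.0001,0],[0,0,-4,0,-0.0001,0.0001,0],[0,0,-4,0,-0.0001,0.0001,0],[0,0,0,0,0,0,0]])

```text
time: 12.55
tool_pos: [0.5193, -0.1775, 0.0874]
tcp_rot: [-3.083, -0.595, -0.001]
wrist_force: [-1.5, 6.0, 16.8]
width: 0.116
grip_force: 109.1
```

>>> drive_tool(rows=[[0,0,-4,0.0002,-0.0004,0,0],[0,0,-4,0.0001,-0.0004,0,0],[0,0,-4,0.0001,-0.0003,0,0],[0,0,0,0,0,0,0]])

```text
time: 12.88
tool_pos: [0.519, -0.1766, 0.0874]
tcp_rot: [-3.004, -0.915, -0.0]
wrist_force: [-1.2, 3.7, 16.9]
width: 0.115
grip_force: 109.2
```

>>> drive_tool(rows=[[0,0,-4,0,-0.0003,0,0],[0,0,-4,0,-0.0003,0,0],[0,0,-4,0,-0.0003,0,0],[0,0,0,0,0,0,0]])

```text
time: 13.22
tool_pos: [0.5184, -0.1758, 0.0874]
tcp_rot: [-2.893, -1.222, -0.001]
wrist_force: [-1.6, 4.1, 16.9]
width: 0.116
grip_force: 109.1
```

>>> drive_tool(rows=[[0,0,-4,0.0001,-0.0003,0,0],[0,0,-4,0.0001,-0.0003,0,0],[0,0,-4,0.0001,-0.0003,0,0],[0,0,0,0,0,0,0]])

```text
time: 13.55
tool_pos: [0.5178, -0.1752, 0.0874]
tcp_rot: [-2.749, -1.52, -0.0]
wrist_force: [-1.9, 4.1, 17.7]
width: 0.118
grip_force: 109.2
```

>>> drive_tool(rows=[[0,0,-4,0.0001,-0.0003,0,0],[0,0,-4,0.0001,-0.0003,0,0],[0,0,-4,0.0001,-0.0003,0,0],[0,0,0,0,0,0,0]])

```text
time: 13.88
tool_pos: [0.517, -0.1747, 0.0874]
tcp_rot: [-2.575, -1.799, 0.0]
wrist_force: [-3.2, 2.9, 16.2]
width: 0.117
grip_force: 109.2
```

```bash
python3 -c "
from h import *
s=status.read_state();print(s['wrist_force'],s['torque'],s['q'],np.degrees(2*np.arctan2(-s['tcp_rot'][1],-s['tcp_rot'][0])))"
```

```text
[-3.22389178  2.89985961 16.20067726] [0.73111659 0.55071145 0.2404423 ] [-3.71595632e-01  1.56855005e-01  2.01735386e+00  1.52230759e-04
  9.68083456e-01 -2.06384113e-02] 69.88668553466692
```

>>> drive_tool(rows=[[0,0,-4.1,-0.0001,-0.0003,0,0],[0,0,-4.1,-0.0001,-0.0003,0,0],[0,0,-4.1,-0.0001,-0.0003,0,0],[0,0,0,0,0,0,0],[0,0,0,0,0,0,0]])

```text
time: 14.3
tool_pos: [0.5161, -0.1746, 0.0874]
tcp_rot: [-2.369, -2.062, 0.0]
wrist_force: [-3.3, 3.1, 17.4]
width: 0.115
grip_force: 109.2
```

```bash
python3 - <<'E'
from h import *
s=status.read_state();print(s['wrist_force'],s['torque'],np.degrees(2*np.arctan2(-s['tcp_rot'][1],-s['tcp_rot'][0])))
p=read_camera("wrist"); save(p,"w6.png")
E
```

```text
[-3.27633658  3.12215815 17.43924693] [0.85029077 0.61564759 0.27576677] 82.05491797176796
```

View pics/w6.png

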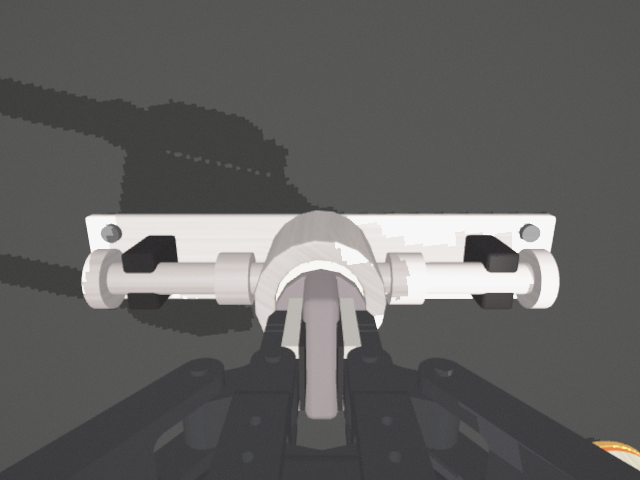

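The blade, at x 321, stands square across the pipe, which runs level at y 278. As a check on the wedging I read the torque during a small further turn and back.

>>> drive_tool(rows=[[0,0,-2.5,0,0,0,0]])

```text
time: 14.43
tool_pos: [0.516, -0.1745, 0.0874]
tcp_rot: [-2.324, -2.112, 0.0]
wrist_force: [-3.4, 3.1, 18.6]
width: 0.118
grip_force: 109.4
```

```bash
cat > t.py <<'E'
from h import *
s=status.read_state();print(s['wrist_force'],s['torque'],s['joint_torque'].round(2),s['tool_pos'],np.degrees(2*np.arctan2(-s['tcp_rot'][1],-s['tcp_rot'][0])))
E
python3 t.py
```

```text
[-3.43418863  3.07285313 18.63070276] [ 0.75766684  0.71512936 -0.36328518] [ -1.02 -31.62 -26.44  -0.93  -1.68   0.57] [ 0.51602496 -0.17448291  0.08736383] 84.52251522874018
```

>>> drive_tool(rows=[[0,0,2.5,0,0,0,0]])

```text
time: 14.52
tool_pos: [0.5161, -0.1745, 0.0874]
tcp_rot: [-2.369, -2.062, 0.0]
wrist_force: [-2.9, 3.8, 17.6]
width: 0.119
grip_force: 109.3
```

```bash
python3 t.py
```

```text
[-2.87635068  3.80475163 17.63790403] [0.82958155 0.56084766 0.34270778] [ -1.73 -31.76 -26.29  -0.67  -1.48  -1.03] [ 0.51607397 -0.17452657  0.08736752] 82.09178818222216
```

Turning and turning back each need about 0.35 N m, so the plug is wedged. I ease the push and then let go.

>>> drive_tool(rows=[[0,0,0,0,0,-0.001,0],[0,0,0,0,0,-0.001,0],[0,0,0,0,0,-0.0008,0],[0,0,0,0,0,0,0],[0,0,0,0,0,0,0]], force=40)

```text
time: 14.93
tool_pos: [0.5156, -0.1745, 0.0877]
tcp_rot: [-2.369, -2.061, 0.001]
wrist_force: [0.5, 3.1, 5.1]
width: 0.111
grip_force: 107.5
```

>>> drive_tool(rows=[[0,0,0,0,0,0,0.25],[0,0,0,0,0,0,0.4],[0,0,0,0,0,0,0.4],[0,0,0,0,0,0,0.4],[0,0,0,0,0,0,0.4]])

```text
time: 15.35
tool_pos: [0.5156, -0.175, 0.0873]
tcp_rot: [-2.37, -2.06, 0.001]
wrist_force: [-0.1, 0.4, -0.2]
width: 0.402
grip_force: 0.0
```

```bash
python3 t.py
```

```text
[-0.11924695  0.42869956 -0.1564945 ] [-0.0164468   0.00560237  0.00809483] [ 0.000e+00 -4.031e+01 -3.156e+01 -1.000e-02  1.000e-02  0.000e+00] [ 0.51563778 -0.17497093  0.08733564] 82.00181558609798
```

Released cleanly. I retreat upward and check.

>>> drive_tool(rows=[[0,0,0,0,0,-0.01,0.4],[0,0,0,0,0,-0.025,0.4],[0,0,0,0,0,-0.03,0.4],[0,0,0,0,0,-0.03,0.4],[0,0,0,0,0,-0.03,0.4],[0,0,0,0,0,-0.02,0.4],[0,0,0,0,0,0,0.4],[0,0,0,0,0,0,0.4]])

```text
time: 16.02
tool_pos: [0.5173, -0.1754, 0.2354]
tcp_rot: [2.368, 2.059, 0.003]
wrist_force: [-0.8, -0.1, -0.8]
width: 0.399
grip_force: 0.0
```

```bash
python3 t.py; python3 - <<'E'
from h import *
ims=[read_camera("wrist")["color"][80:480,120:520]]
q=read_camera("side");u,v=378,205;ims.append(cv2.resize(q["color"][v-60:v+60,u-60:u+60],(400,400),interpolation=cv2.INTER_CUBIC))
cv2.imwrite("pics/f.png",np.hstack(ims)[:,:,::-1])
E
```

```text
[-0.75921288 -0.09457477 -0.78156191] [0.01321226 0.01167057 0.02116271] [ 1.000e-02 -3.883e+01 -3.804e+01 -0.000e+00 -1.000e-02  0.000e+00] [ 0.51725409 -0.17539532  0.23537268] -277.98748704783765
```

View pics/f.png

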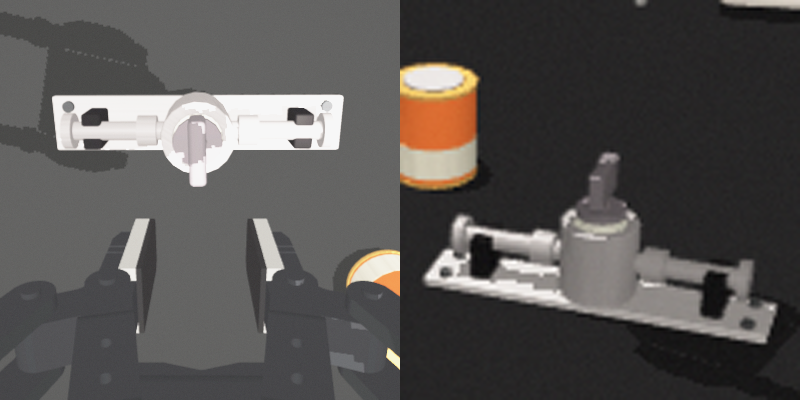

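The plug stands upright in the cock, its blade running from (195,122) to (198,185), square across the level pipe. The gripper is clear of it.

```bash
python3 -c "
from workcell import workorder; print(workorder.finish_job())"
```

```text
the job is handed in; nothing more can be done
None
```

The plug is seated in the stopcock, turned a quarter to closed under about 14–20 N of downward push, wedged (about 0.35 N m to turn it either way), and released; the job is handed in at about 16 s with nothing else moved, verdict not shown.

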